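Exercise the bench pull switch

TASK

Check the pull switch on the bench. First move the jam jar that stands in front of the knob well out to one side of the switch (at least 10 cm off the line of the knob), standing upright on the bench and without the knob ever shoving it. Then pull the knob all the way out until it comes up firm in its detent, let go so that it stands out by itself for a moment, and push it back fully home; feel for the stops and do not force the knob, and leave the oil can and the sanding block where they are.

Things in the scene. Friction and masses are not known exactly. Their poses are not given: they have to be found in the camera images.
- switch_box: the pull switch: grey box, aluminium front panel, steel foot plate (84 x 150 x 5 mm), fixed to the bench; 70 mm deep (x), 110 wide (y), 90 high. Origin on the bench under the box's middle; -x is the way the panel looks and the knob is pulled; panel face at x = -35 mm. The level stem leaves it at y = 0, 68 mm above the bench, through a 26 mm nut 4 mm proud
- knob_face (a point): centre of the front face of the black mushroom knob: head 40 mm in diameter, 16 mm thick along its axis, on a steel stem 10 mm thick. When home the head's back is 32 mm from the panel (28 mm from the nut): fingers can hook behind the head from above, on both sides of the stem or over it. Axes as the box's
- switch_knob (a joint): knob's pull-out, m: 0 = home, at a rigid stop. 4.5 N friction and a hump: the pull rises to about 10.5 N, falls to almost nothing, and ends firmly in the detent. Friction holds the knob wherever it is left short of that. The unseen detent lies 32 to 48 mm out (hump 24 mm before it), different each time; a rigid stop is 1.5 mm beyond. Pushing in takes up to 10.5 N. Over 28 N is forcing it
- switch_catch (a joint): squeeze of the over-centre spring inside the box, m: +7.3 mm at the top of the hump, falling to -6.5 mm in the detent (below -5.4 mm, about 1.3 mm of knob travel short of it, counts as in it); at home -6.5 to +5.1 mm, depending on the switch
- jar_mid (a point): centre of the jam jar, half-way up: an empty clear glass jar with a white lid, round, 64 mm in diameter, 97 mm high, about 0.36 kg, loose; it stands upright 8 to 16 mm in front of the knob, where it blocks the pull
- jam_jar: the same jar, origin at the centre of its underside, z along its axis
- oil_can: bystander: dark oil can with a bent spout, 68 mm in diameter, 173 mm high, loose, beside the left of the box; origin at the centre of its underside
- sanding_block: bystander: cork sanding block 66 x 110 x 29 mm, loose, beside the right of the box; origin at the centre of its underside
Not all that is in view belongs to the job. Several things look just like the jam_jar: the one meant starts farthest to the robot's left.

How it is judged:
By the outcome, as a careful person would: the job done as asked, in the order asked, and still so for the second after the job is handed in, with the robot touching nothing.
It also fails if it takes over 66 s, if anything falls off the work surface, if the arm or the gripper's body presses on something with over 40 N, if the wrist force passes 120 N, or if a joint passes its speed limit or range.

ROBOT

A 6-joint arm with a two-finger parallel gripper is mounted at the origin on a cart in front of the work surface, level with it; the furniture and walls round the work are solid. World frame = base frame: x ahead of the robot, y to its left, z up, the work surface at z = 0. Lengths are in m, angles in rad, forces in N, time in s.
With the tool pointing down it reaches from about 0.35 to 0.875 m from the base axis. Payload 4.2 kg.
Tool frame: the origin (TCP) lies midway between the tips of the shut fingers; the grasp point (between the pads) lies 19 mm behind it; z points along the fingers, y is the direction in which the jaws open and shut (so a half turn about z gives the same grasp; the last joint's range is limited). The gripper opens to 85 mm and grips with 20 to 120 N. Pads are 22 mm wide; open, the fingers measure 114 mm over their backs; the gripper's body (76 mm by 85 mm) begins 54 mm behind the grasp point. The pads swing forward as they close: fully open they stand 13 mm farther back than shut.
Start: joints at [-0.947, 0.385, 0.008, 0, -1.194, -0.259], TCP at [0.223, -0.584, 0.231] pointing down, gripper open.
Joint ranges: [-3.14, 3.14], [-1.21, 2.06], [-1.07, 1.41], [-3.16, 2.05], [-2.99, -0.16], [-3.1, 3.1]. Speed limits (rad/s): [2.79, 2.79, 3.14, 3.14, 3.14, 3.14].

INTERFACE

Orientations are given as a 3x3 rotation matrix whose columns are the frame's x, y, z axes.
In Python, from workcell import r gives the robot as it stands.
- The arm moves only by the shell command python3 -m handwheel 'ROWS' [FORCE]. ROWS is JSON, a list of rows, each a list of 3 entries, a list of its own where there are three numbers: the shift along the tool's x, y, z in units of 25 mm (1.0 is 25 mm), then the turn, a rotation vector about the tool's x, y, z in units of 5 degrees (1.0 is 5 degrees), then the finger opening in mm, from 0 to 85.4. A call has 1 to 20 rows; each row shifts and turns the commanded pose from where the row before left it, along the tool's axes as they then stand; what a row does not reach is not made up. A row lasts 1/10 s, in which the tool goes at most 50 mm and 8.59 degrees, less where a joint would pass 70% of its speed; a pose out of reach is approached as far as the arm can. A call is refused whole if a number of a shift passes 1 or a number of a turn 1, either way. A call with a gripper value outside its range is refused whole. The fingers move at their own pace and stop on an object; FORCE is the grip in N (left out, the last holds). Time passes only in rows, so rows that do not move let the fingers close. It gives the time, the measured TCP pose, the force and the opening at its end, in the units of the state.
- r.state(): the state, without advancing time (a new reading comes with each control period).
- r.camera(name): name is "scene" or "top"; returns a dict with "pixels" (420x560x3 uint8, blue, green, red), "fx", "fy", "cx", "cy" (pixels), "T" (4x4, takes a point from camera to world coordinates). Camera axes: x right, y up, looking along -z (the intrinsics and any distortion apply to the point x, -y, -z); pixel columns grow to the right and rows downward; lengths in m; the calibration is good to about 2 mm. A picture is of the moment at which its call begins. There is no depth.
- r.close_job(): hands the job in, once; it reports no verdict.
The state is a dict: "clock": time; "q": joint angles; "qd": joint speeds; "joint_efforts": joint torques, N m; "tcp_pos": TCP position; "tcp_rot": TCP orientation; "contact_force": force on the tool from outside, world axes, zero at the start; "moment": the same for the moment, N m; "finger_gap": opening from 0.0 (shut) to 1.0 (fully open).
Only numpy, scipy, OpenCV 4.12 (cv2) and the standard library are available. Lean on these libraries where they do the work, as an engineer would, in place of code of your own. Each camera call takes 0.05 s, during which the arm holds its last target.

## Working session

There is one attempt and no reset: what is moved stays moved. The work goes in short steps, Python scripts to look and compute and a shell command to move; the robot and the scene stay as the last step left them, time stands still between calls to the robot, and variables do not carry over. Pictures are saved under pics/ and viewed, and the job is handed in when it is done.

```bash
ls; mkdir -p pics
python3 - <<'E'
from workcell import r
import cv2,numpy as np
s=r.state();print(s)
for n in("scene","top"):
    c=r.camera(n);cv2.imwrite(f"pics/{n}0.png",c["pixels"]);print(n,{k:v for k,v in c.items() if k!="pixels"})
E
```

```text
pics
{'clock': 0.0, 'q': array([-9.47390392e-01,  3.85510564e-01,  6.65339447e-03, -4.66467324e-04,
       -1.19401660e+00, -2.58600627e-01]), 'qd': array([-8.22578903e-05, -1.56537109e-04, -5.06763341e-05,  1.21564548e-03,
        1.76350333e-03, -7.67750778e-04]), 'joint_efforts': array([ 9.12378687e-05, -3.92287982e+01,  1.88399899e+01,  4.18608516e+00,
       -4.69904422e-03,  2.21000498e-07]), 'tcp_pos': array([ 0.22278535, -0.58332802,  0.23026497]), 'tcp_rot': array([[-9.34254568e-01, -3.56605751e-01, -8.60639166e-04],
       [-3.56606771e-01,  9.34252561e-01,  1.93985558e-03],
       [ 1.12290689e-04,  2.11922869e-03, -9.99997748e-01]]), 'contact_force': array([-0.10367878,  0.37568349, -0.09442279]), 'moment': array([-0.04823937,  0.0250757 ,  0.03239699]), 'finger_gap': 1.003860971905044}
scene {'fx': 479.27810597325487, 'fy': 479.27810597325487, 'cx': 287.2056537950878, 'cy': 201.1382715512068, 'T': array([[ 0.67623645,  0.29505824, -0.67501474, -0.02597359],
       [-0.73665789,  0.27864682, -0.61619081, -0.55807234],
       [ 0.00627854,  0.91394561,  0.40578812,  0.43386943],
       [ 0.        ,  0.        ,  0.        ,  1.        ]])}
top {'fx': 538.8768731233987, 'fy': 538.8768731233987, 'cx': 283.23626015203473, 'cy': 211.26964385739666, 'T': array([[-0.02123816,  0.99166817, -0.1270558 ,  0.39414324],
       [-0.99954161, -0.02380363, -0.01870734,  0.00366655],
       [-0.02157587,  0.12660025,  0.99171914,  1.33399294],
       [ 0.        ,  0.        ,  0.        ,  1.        ]])}
```

View pics/scene0.png

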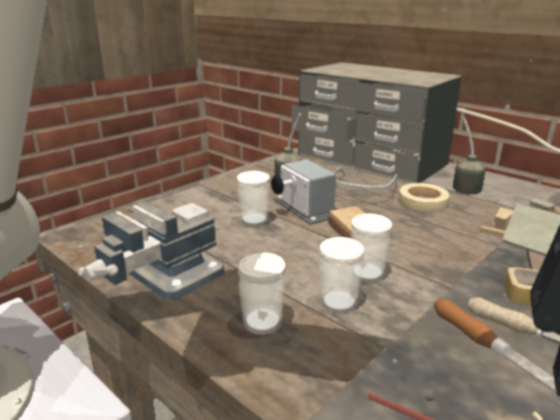

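View pics/top0.png

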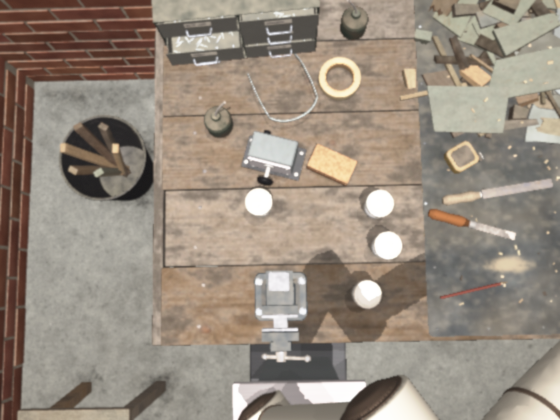

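Both views show four jars: top (259,202), (380,204), (387,245), (368,294), which are scene (254,197), (370,246), (342,273), (262,293). The one farthest left, in front of the knob, is top (259,202). The knob is at top (265,181), the oil can at (218,121), the block at (332,163) and a vise at (280,297). Next is a close crop to check the choice.

```bash
cat > h.py <<'E'
import cv2,numpy as np
from workcell import r
def ray(c,u,v):
    d=np.array([(u-c["cx"])/c["fx"],-(v-c["cy"])/c["fy"],-1.]);T=c["T"]
    return T[:3,3],T[:3,:3]@d
def onz(c,u,v,z):
    o,d=ray(c,u,v);return o+d*(z-o[2])/d[2]
def proj(c,p):
    q=c["T"][:3,:3].T@(np.asarray(p)-c["T"][:3,3]);return c["cx"]+c["fx"]*q[0]/-q[2],c["cy"]-c["fy"]*q[1]/-q[2]
def crop(c,x,y,w,h,k,fn):
    cv2.imwrite(fn,cv2.resize(c["pixels"][y:y+h,x:x+w],None,fx=k,fy=k,interpolation=cv2.INTER_CUBIC))
E
python3 - <<'E'
from h import *
c=r.camera("top");crop(c,190,90,180,140,4,"pics/t1.png")
g=c["pixels"]
m=(g.min(2)>200).astype(np.uint8)
n,l,st,ce=cv2.connectedComponentsWithStats(m)
for i in range(1,n):
    if st[i,4]>150: print(st[i],ce[i],onz(c,*ce[i],.097))
s=r.camera("scene");crop(s,220,130,180,130,4,"pics/s1.png")
E
```

```text
[320  58  39  38 417] [339.39328537  77.11510791] [ 0.8718984  -0.11378264  0.097     ]
[527 127  32  15 261] [539.52490421 135.68582375] [ 0.71594995 -0.57448528  0.097     ]
[250 133  46  32 973] [272.07399794 148.2610483 ] [0.70254265 0.05006762 0.097     ]
[248 156  42  21 191] [268.05759162 164.2513089 ] [0.6644707  0.06019177 0.097     ]
[245 188  27  27 581] [258.11531842 201.42857143] [0.57705863 0.08485003 0.097     ]
[366 190  28  27 601] [379.59900166 203.10981697] [ 0.56627858 -0.19600377  0.097     ]
[374 232  28  27 615] [387.64390244 245.03902439] [ 0.46906128 -0.21008617  0.097     ]
[268 272  22  19 397] [278.32997481 281.20403023] [0.39236671 0.04158438 0.097     ]
[355 280  26  27 534] [367.36516854 293.05805243] [ 0.36149465 -0.1594206   0.097     ]
[256 308  42  23 373] [277.40214477 320.7613941 ] [0.30390329 0.04545709 0.097     ]
[545 381  15  29 255] [554.08627451 394.17647059] [ 0.13360457 -0.55902805  0.097     ]
[ 297  382   69   22 1135] [330.16035242 390.95330396] [ 0.14878188 -0.06845658  0.097     ]
[232 384  42  36 597] [243.47403685 396.02512563] [0.14115903 0.12409679 0.097     ]
[369 387  61  33 997] [401.41725176 408.56569709] [ 0.10864858 -0.22383483  0.097     ]
[524 403  36  17 345] [540.74202899 413.65217391] [ 0.09298761 -0.52667608  0.097     ]
```

View pics/t1.png

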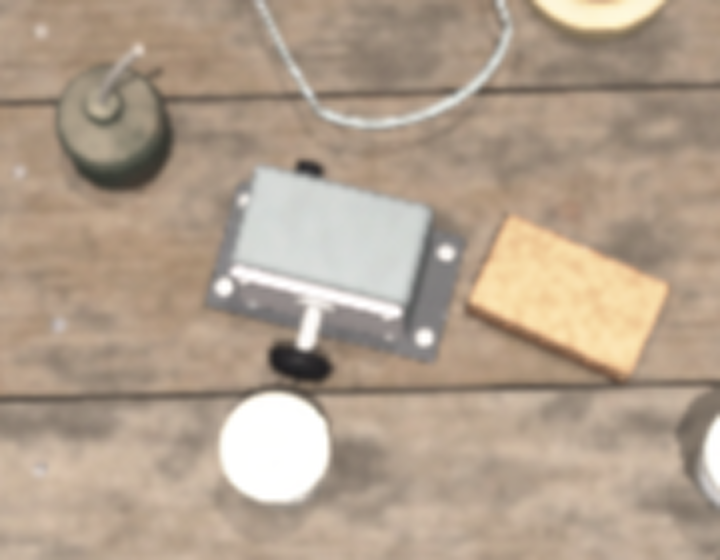

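View pics/s1.png

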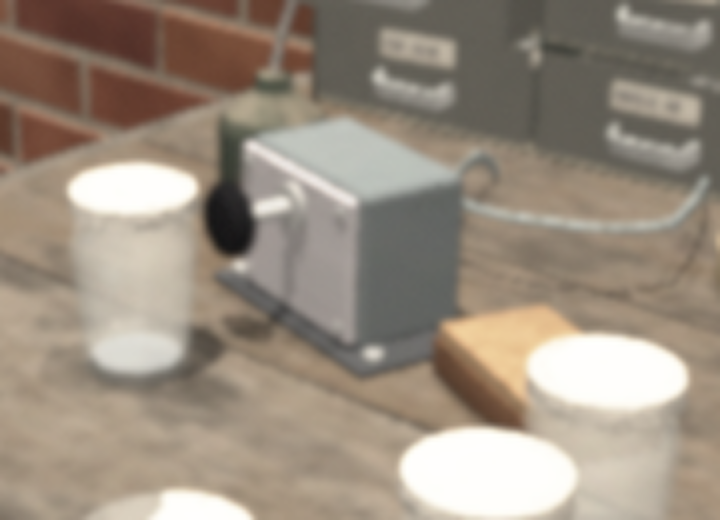

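The crop confirms it: the jar lid at top (258.5,201.6) stands right in front of the black knob (265,180.5). The box top corners are at about (254,132), (298,142), (291,168) and (248,157). Next come the box axis and the knob position.

Run:
```python
from h import *
c=r.camera("top");s=r.camera("scene")
cr=lambda x,y:(190+x/4-.375,90+y/4-.375)
P={}
for n,p,z in [("boxTL",(255,168),.09),("boxTR",(432,207),.09),("boxFR",(403,316),.09),("boxFL",(232,270),.09),("plFL",(206,305),.005),("plFR",(436,362),.005),("plBR",(466,238),.005),("b1",(223,287),.008),("b2",(425,337),.008),("b3",(446,253),.008),("b4",(243,202),.008)]:
    P[n]=onz(c,*cr(*p),z);print(n,P[n].round(4))
for a,b in [("boxFL","boxFR"),("boxTL","boxTR"),("plFL","plFR"),("b1","b2"),("b4","b3")]:
    d=P[b]-P[a];print(a,b,np.linalg.norm(d).round(4),"yaw of box y(left)->",np.degrees(np.arctan2(d[1],d[0])+np.pi/2).round(2))
bm=sum(P[k] for k in("b1","b2","b3","b4"))/4;print("boltmid",bm)
# knob dark
def dark(c,x0,y0,x1,y1,t):
    g=c["pixels"][y0:y1,x0:x1].max(2)<t
    n,l,st,ce=cv2.connectedComponentsWithStats(g.astype(np.uint8),connectivity=4)
    i=1+np.argmax(st[1:,4]);return ce[i]+[x0,y0],st[i]+[x0,y0,0,0,0]
kt,a=dark(c,250,165,285,190,60);ks,b=dark(s,265,165,295,200,60);print(kt,a,ks,b)
A=[];B=[]
o1,d1=ray(c,*kt);o2,d2=ray(s,*ks)
M=np.stack([d1,-d2],1);t=np.linalg.lstsq(M,o2-o1,rcond=None)[0]
p=o1+t[0]*d1;q=o2+t[1]*d2;print("knob mid",p,q)
# oil can, jar by two views
print("jar lid proj", proj(s,[.577,.085,.097]), proj(s,[.577,.085,0]))
for nm,px in [("sandFL",(468,305)),("sandTL",(509,216)),("sandTR",(667,285)),("sandBR",(622,378))]: print(nm,onz(c,*cr(*px),.029).round(3))
print("can shoulder",onz(c,*cr(112,122),.12).round(3), "handle tip",onz(c,*cr(140,48),.17).round(3))
```

```text
boxTL [0.7459 0.094  0.09  ]
boxTR [ 0.7193 -0.0104  0.09  ]
boxFR [0.6542 0.0082 0.09  ]
boxFL [0.6844 0.1085 0.09  ]
plFL [0.6822 0.1323 0.005 ]
plFR [ 0.6421 -0.0115  0.005 ]
plBR [ 0.721  -0.0323  0.005 ]
b1 [0.6928 0.1212 0.008 ]
b2 [ 0.6576 -0.0049  0.008 ]
b3 [ 0.7109 -0.0194  0.008 ]
b4 [0.7472 0.1079 0.008 ]
boxFL boxFR 0.1047 yaw of box y(left)-> -16.79
boxTL boxTR 0.1078 yaw of box y(left)-> -14.27
plFL plFR 0.1493 yaw of box y(left)-> -15.58
b1 b2 0.131 yaw of box y(left)-> -15.59
b4 b3 0.1324 yaw of box y(left)-> -15.92
boltmid [0.70212264 0.05117167 0.008     ]
[264.39726027 180.78082192] [258 177  14   8  73] [276.76470588 184.09150327] [272 174  11  19 153]
knob mid [0.63077196 0.07096583 0.06814709] [0.63093933 0.0708042  0.06816978]
jar lid proj (np.float64(252.48915127939742), np.float64(176.0405791475364)) (np.float64(253.58643439482148), np.float64(220.4353946495084))
sandFL [ 0.673 -0.032  0.029]
sandTL [ 0.728 -0.059  0.029]
sandTR [ 0.682 -0.155  0.029]
sandBR [ 0.625 -0.125  0.029]
can shoulder [0.767 0.175 0.12 ] handle tip [0.794 0.152 0.17 ]
```

The box yaw is about -15.7° and the knob head's middle measures (0.631, 0.071, 0.068). The bolt pattern predicts (0.630, 0.071), so they agree. The jar is at (0.577, 0.085), on the knob line with a 15 mm gap, which fits the stated 8 to 16 mm. I'll turn the tool +36.6° about its z, so tool x points along the pull and tool y to the left.

```bash
python3 -m handwheel '[[[0,0,0],[0,0,1],85],[[0,0,0],[0,0,1],85],[[0,0,0],[0,0,1],85],[[0,0,0],[0,0,1],85],[[0,0,0],[0,0,1],85],[[0,0,0],[0,0,1],85],[[0,0,0],[0,0,1],85],[[0,0,0],[0,0,0.32],85],[[-0.2,1,0],[0,0,0],85],[[-0.2,1,0],[0,0,0],85],[[-0.2,1,0],[0,0,0],85],[[-0.2,1,0],[0,0,0],85],[[-0.2,1,0],[0,0,0],85],[[-0.2,1,0],[0,0,0],85],[[-0.2,1,0],[0,0,0],85],[[-0.2,1,0],[0,0,0],85],[[-0.2,1,0],[0,0,0],85],[[-0.2,1,0],[0,0,0],85]]'
cat >> h.py <<'E'
X=np.array([-.963,.270,0]);Y=np.array([.270,.963,0]);
def go(p):
    s=r.state();R=s["tcp_rot"];d=np.array(p)-s["tcp_pos"]
    print("clk",s["clock"],"tcp",s["tcp_pos"].round(4),"units",(R.T@d/.025).round(2),"F",s["contact_force"].round(1),"gap",round(s["finger_gap"],3))
    Rt=np.stack([X,Y,[0,0,-1]],1);v,_=cv2.Rodrigues(R.T@Rt);print("turn units",(np.degrees(v.ravel())/5).round(3))
E
python3 -c "
from h import *
go([.577,.085,.16])"
```

```text
clock: 2.1
tcp_pos: [0.3391, -0.3557, 0.2315]
tcp_rot: [[-0.963, 0.27, 0.0], [0.27, 0.963, -0.0], [-0.0, -0.0, -1.0]]
contact_force: [1.1, -0.0, 0.2]
finger_gap: 0.995
clk 2.1 tcp [ 0.3391 -0.3557  0.2315] units [-4.41 19.54  2.86] F [ 1.1 -0.   0.2] gap 0.995
turn units [-0.001  0.004  0.004]
```

```bash
python3 -m handwheel '[[[-0.22,1,0],[0,0,0],85],[[-0.22,1,0],[0,0,0],85],[[-0.22,1,0],[0,0,0],85],[[-0.22,1,0],[0,0,0],85],[[-0.22,1,0],[0,0,0],85],[[-0.22,1,0],[0,0,0],85],[[-0.22,1,0],[0,0,0],85],[[-0.22,1,0],[0,0,0],85],[[-0.22,1,0],[0,0,0],85],[[-0.22,1,0],[0,0,0],85],[[-0.22,1,0],[0,0,0],85],[[-0.22,1,0],[0,0,0],85],[[-0.22,1,0],[0,0,0],85],[[-0.22,1,0],[0,0,0],85],[[-0.22,1,0],[0,0,0],85],[[-0.22,1,0],[0,0,0],85],[[-0.22,1,0],[0,0,0],85],[[-0.22,1,0],[0,0,0],85],[[-0.22,1,0],[0,0,0],85],[[-0.22,0.5,0],[0,0,0],85]]'
python3 - <<'E'
from h import *
go([.577,.085,.045])
s=r.camera("scene");crop(s,150,50,250,190,3,"pics/s2.png")
E
```

```text
clock: 4.1
tcp_pos: [0.5772, 0.0844, 0.2312]
tcp_rot: [[-0.963, 0.268, 0.0], [0.268, 0.963, 0.0], [-0.0, 0.0, -1.0]]
contact_force: [-0.5, -1.2, -0.2]
finger_gap: 0.99
clk 4.1 tcp [0.5772 0.0844 0.2312] units [0.01 0.02 7.45] F [-0.5 -1.2 -0.2] gap 0.99
turn units [0.001 0.    0.02 ]
```

View pics/s2.png

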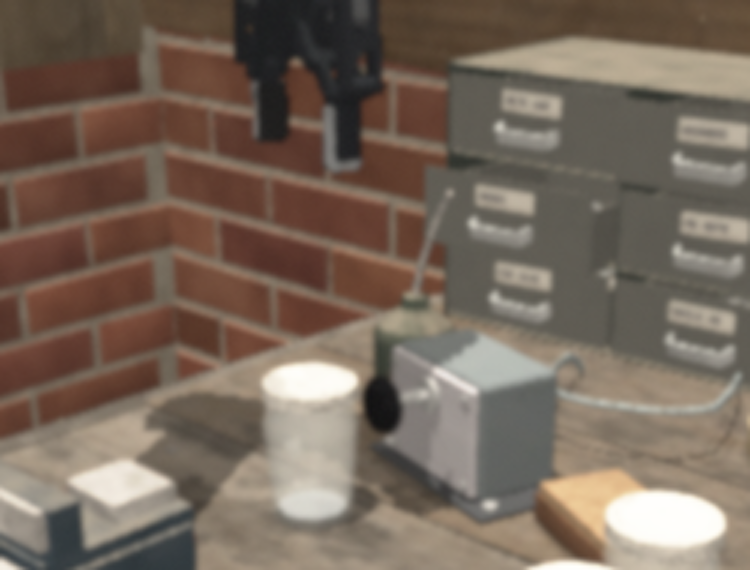

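The open fingers hang over the jar, straddling its lid at crop (310,385). I'll descend and grip.

```bash
python3 -m handwheel '[[[0,0,1],[0,0,0],85],[[0,0,1],[0,0,0],85],[[0,0,1],[0,0,0],85],[[0,0,1],[0,0,0],85],[[0,0,0.8],[0,0,0],85],[[0,0,0.8],[0,0,0],85],[[0,0,0.8],[0,0,0],85],[[0,0,0.6],[0,0,0],85],[[0,0,0.45],[0,0,0],85],[[0,0,0],[0,0,0],85]]'
python3 -m handwheel '[[[0,0,0],[0,0,0],76],[[0,0,0],[0,0,0],72],[[0,0,0],[0,0,0],68],[[0,0,0],[0,0,0],66],[[0,0,0],[0,0,0],60],[[0,0,0],[0,0,0],55],[[0,0,0],[0,0,0],55],[[0,0,0],[0,0,0],55]]' 35
python3 -m handwheel '[[[0,0,-0.2],[0,0,0],55],[[0,0,-0.5],[0,0,0],55],[[0,0,-0.5],[0,0,0],55]]'
python3 - <<'E'
from h import *
s=r.camera("scene");crop(s,150,50,250,190,3,"pics/s3.png")
E
```

```text
clock: 5.15
tcp_pos: [0.5755, 0.0819, 0.0436]
tcp_rot: [[-0.963, 0.271, -0.003], [0.271, 0.963, -0.001], [0.003, -0.002, -1.0]]
contact_force: [0.2, 0.2, 0.3]
finger_gap: 0.995
clock: 5.95
tcp_pos: [0.5775, 0.0834, 0.0462]
tcp_rot: [[-0.963, 0.27, 0.002], [0.27, 0.963, 0.001], [-0.002, 0.001, -1.0]]
contact_force: [-0.3, 1.4, 5.7]
finger_gap: 0.72
clock: 6.25
tcp_pos: [0.5757, 0.0824, 0.0751]
tcp_rot: [[-0.963, 0.271, -0.002], [0.271, 0.963, -0.001], [0.002, -0.001, -1.0]]
contact_force: [0.4, 0.3, -2.3]
finger_gap: 0.724
```

View pics/s3.png

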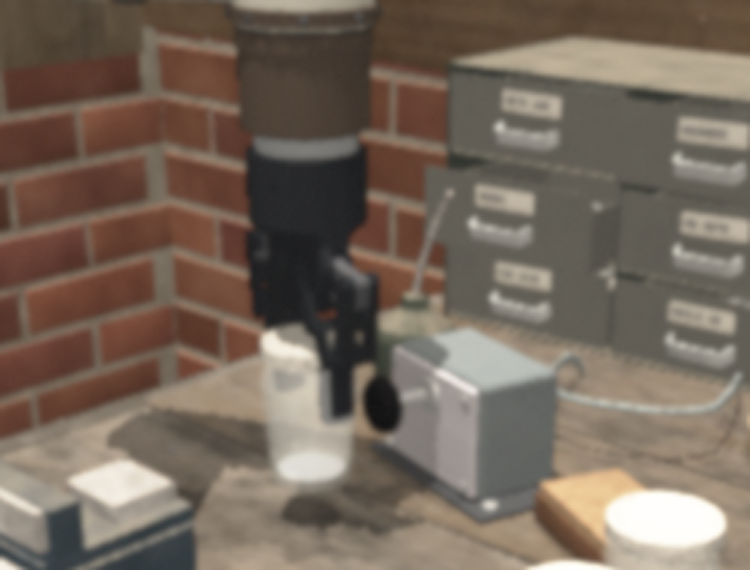

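The jar is held upright and off the bench. I'll take it out (+x tool), then left.

```bash
python3 -m handwheel '[[[0.4,0,0],[0,0,0],55],[[0.5,0.3,0],[0,0,0],55],[[0.1,0.7,0],[0,0,0],55],[[0,0.9,0],[0,0,0],55],[[0,0.9,0],[0,0,0],55],[[0,0.9,0],[0,0,0],55],[[0,0.9,0],[0,0,0],55],[[0,0.7,0],[0,0,0],55],[[0,0.4,0],[0,0,0],55],[[0,0,0.4],[0,0,0],55],[[0,0,0.3],[0,0,0],55],[[0,0,0.2],[0,0,0],55],[[0,0,0.1],[0,0,0],55],[[0,0,0],[0,0,0],55],[[0,0,0],[0,0,0],55]]'
python3 - <<'E'
from h import *
go([.595,.225,.0455])
c=r.camera("scene");crop(c,100,60,250,190,3,"pics/s4.png")
E
```

```text
clock: 7.8
tcp_pos: [0.5913, 0.2264, 0.0503]
tcp_rot: [[-0.963, 0.271, 0.0], [0.271, 0.963, 0.0], [-0.0, 0.0, -1.0]]
contact_force: [-0.9, 0.3, -2.8]
finger_gap: 0.72
clk 7.8 tcp [0.5913 0.2264 0.0503] units [-0.16 -0.02  0.19] F [-0.9  0.3 -2.8] gap 0.72
turn units [ 0.002  0.004 -0.013]
```

View pics/s4.png

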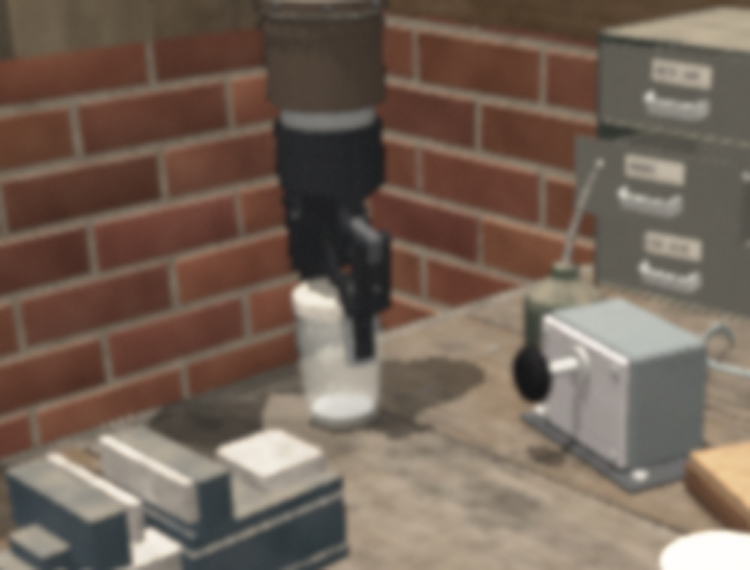

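The jar is upright and about 5 mm above the bench. I'll lower it gently.

```bash
python3 -m handwheel '[[[0,0,0.05],[0,0,0],55],[[0,0,0.05],[0,0,0],55],[[0,0,0.04],[0,0,0],55],[[0,0,0],[0,0,0],55]]'
python3 -m handwheel '[[[0,0,0.03],[0,0,0],55],[[0,0,0],[0,0,0],55]]'
```

```text
clock: 8.25
tcp_pos: [0.591, 0.2268, 0.0464]
tcp_rot: [[-0.963, 0.27, -0.0], [0.27, 0.963, -0.0], [0.0, -0.0, -1.0]]
contact_force: [0.5, -0.4, -3.1]
finger_gap: 0.719
clock: 8.45
tcp_pos: [0.5913, 0.2269, 0.0463]
tcp_rot: [[-0.963, 0.27, 0.0], [0.27, 0.963, -0.0], [-0.0, 0.0, -1.0]]
contact_force: [-1.6, -0.0, 0.2]
finger_gap: 0.719
```

```bash
python3 -m handwheel '[[[0,0,0.03],[0,0,0],55],[[0,0,0],[0,0,0],55]]'
python3 -m handwheel '[[[0,0,0],[0,0,0],68],[[0,0,0],[0,0,0],72],[[0,0,0],[0,0,0],78],[[0,0,0],[0,0,0],85],[[0,0,0],[0,0,0],85],[[0,0,0],[0,0,0],85],[[0,0,-0.5],[0,0,0],85],[[0,0,-1],[0,0,0],85],[[0,0,-1],[0,0,0],85],[[0,0,-1],[0,0,0],85],[[0,0,-1],[0,0,0],85],[[0,0,-0.5],[0,0,0],85]]'
python3 - <<'E'
from h import *
c=r.camera("top");crop(c,170,90,200,150,4,"pics/t5.png")
s=r.camera("scene");crop(s,100,60,250,190,3,"pics/s5.png")
go([.63,.071,.11])
def mid(c,x0,y0,x1,y1):
    g=(c["pixels"][y0:y1,x0:x1].max(2)<60).astype(np.uint8)
    n,l,st,ce=cv2.connectedComponentsWithStats(g);i=1+np.argmax(st[1:,4]);return ce[i]+[x0,y0]
E
```

```text
clock: 8.65
tcp_pos: [0.5915, 0.2269, 0.0462]
tcp_rot: [[-0.963, 0.27, 0.001], [0.27, 0.963, 0.0], [-0.001, 0.0, -1.0]]
contact_force: [-1.2, 0.2, 5.6]
finger_gap: 0.719
clock: 9.85
tcp_pos: [0.5922, 0.2273, 0.1739]
tcp_rot: [[-0.963, 0.27, 0.005], [0.27, 0.963, 0.003], [-0.004, 0.004, -1.0]]
contact_force: [0.2, 0.6, 0.4]
finger_gap: 0.99
clk 9.95 tcp [0.5921 0.2274 0.1729] units [-3.14 -5.62  2.51] F [ 0.3 -0.5 -0.5] gap 0.995
turn units [ 0.045  0.042 -0.005]
```

View pics/s5.png

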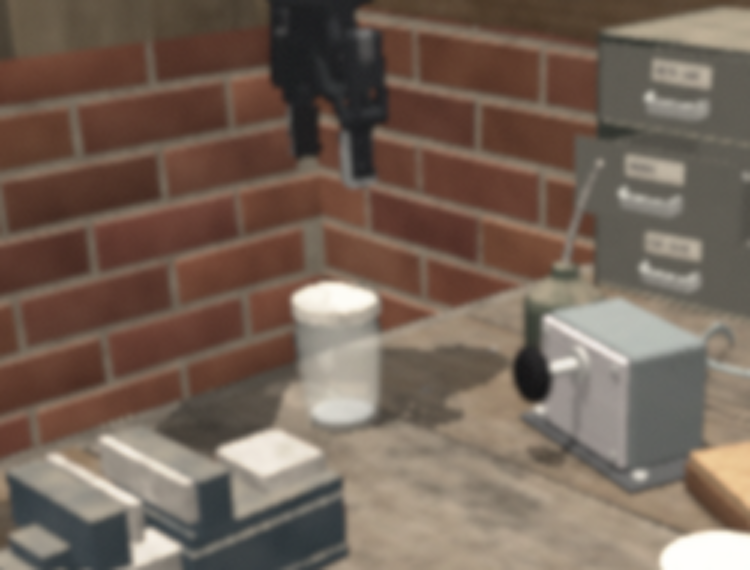

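View pics/t5.png

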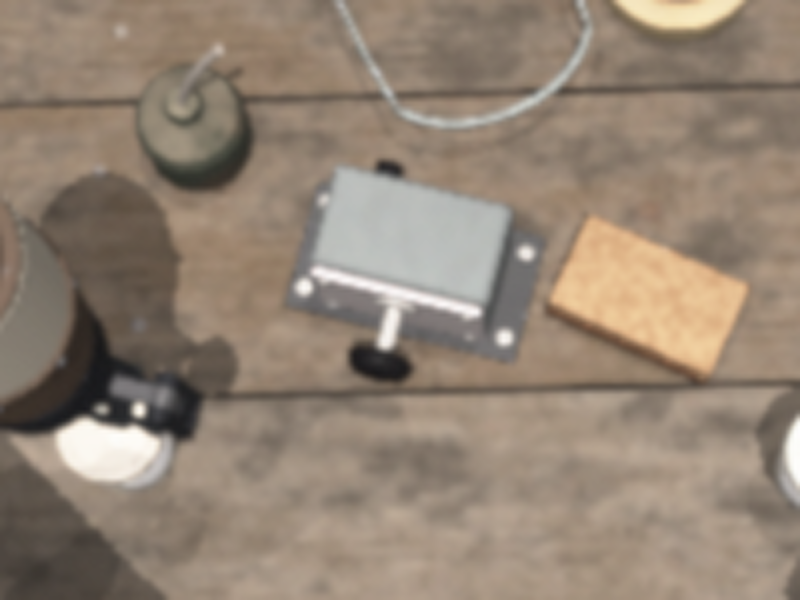

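The jar stands upright at scene crop (337,355), well to the left. Knob and bystanders haven't moved. Next I go above the gap behind the head.

```bash
python3 - <<'E'
from h import *
go([.6517,.0653,.173])
E
python3 -m handwheel '[[[-0.5,-0.8,0],[0,0,0],50],[[-0.5,-0.8,0],[0,0,0],50],[[-0.5,-0.8,0],[0,0,0],50],[[-0.5,-0.8,0],[0,0,0],50],[[-0.5,-0.8,0],[0,0,0],50],[[-0.5,-0.8,0],[0,0,0],50],[[-0.5,-0.5,0],[0,0,0],50],[[-0.5,-0.2,0],[0,0,0],50],[[-0.05,-0.1,0],[0,0,0],50],[[0,0,0],[0,0,0],50],[[0,0,0],[0,0,0],50]]'
python3 - <<'E'
from h import *
go([.6517,.0653,.045])
s=r.camera("scene");crop(s,180,60,200,150,4,"pics/s6.png")
E
```

```text
clk 9.95 tcp [0.5921 0.2274 0.1729] units [-4.05 -5.6  -0.01] F [ 0.3 -0.5 -0.5] gap 0.995
turn units [ 0.045  0.042 -0.005]
clock: 11.05
tcp_pos: [0.6504, 0.0653, 0.1698]
tcp_rot: [[-0.963, 0.27, -0.0], [0.27, 0.963, 0.0], [0.0, -0.0, -1.0]]
contact_force: [-0.3, 0.4, -0.3]
finger_gap: 0.587
clk 11.05 tcp [0.6504 0.0653 0.1698] units [-0.05  0.01  4.99] F [-0.3  0.4 -0.3] gap 0.587
turn units [-0.001 -0.006  0.001]
```

View pics/s6.png

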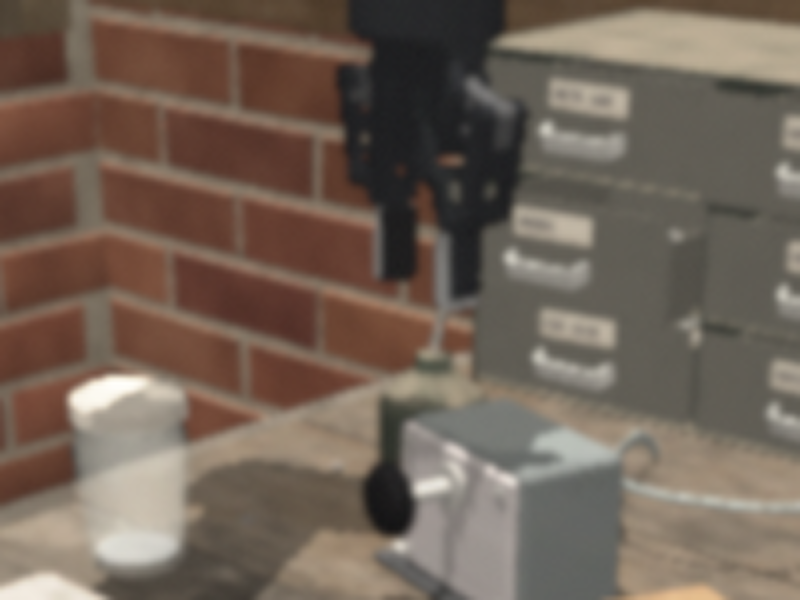

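```bash
python3 -m handwheel '[[[-0.05,0,0.5],[0,0,0],50],[[0,0,0.8],[0,0,0],50],[[0,0,0.8],[0,0,0],50],[[0,0,0.4],[0,0,0],50],[[0,0,0.2],[0,0,0],50],[[0,0,0],[0,0,0],50]]'
python3 - <<'E'
from h import *
go([.6517,.0653,.045])
E
```

```text
clock: 11.7
tcp_pos: [0.6517, 0.0644, 0.1019]
tcp_rot: [[-0.963, 0.27, -0.001], [0.27, 0.963, -0.0], [0.001, -0.001, -1.0]]
contact_force: [-0.3, 0.7, -0.3]
finger_gap: 0.586
clk 11.7 tcp [0.6517 0.0644 0.1019] units [0.01 0.04 2.28] F [-0.3  0.7 -0.3] gap 0.586
turn units [-0.008 -0.009 -0.003]
```

```bash
python3 -m handwheel '[[[0,0.03,0.3],[0,0,0],50],[[0,0,0.3],[0,0,0],50],[[0,0,0.3],[0,0,0],50],[[0,0,0.3],[0,0,0],50],[[0,0,0],[0,0,0],50]]'
python3 -m handwheel '[[[0,0,0.3],[0,0,0],50],[[0,0,0.3],[0,0,0],50],[[0,0,0.3],[0,0,0],50],[[0,0,0.2],[0,0,0],50],[[0,0,0],[0,0,0],50]]'
python3 - <<'E'
from h import *
go([.6517,.0653,.045])
s=r.camera("scene");crop(s,220,110,160,120,5,"pics/s7.png")
s=r.camera("top");crop(s,210,110,120,90,6,"pics/t7.png")
E
```

```text
clock: 12.2
tcp_pos: [0.6511, 0.0647, 0.0709]
tcp_rot: [[-0.963, 0.271, -0.003], [0.271, 0.963, -0.001], [0.003, -0.001, -1.0]]
contact_force: [-0.5, -0.1, -0.4]
finger_gap: 0.584
clock: 12.7
tcp_pos: [0.6514, 0.0648, 0.0438]
tcp_rot: [[-0.963, 0.271, -0.002], [0.271, 0.963, -0.001], [0.002, -0.001, -1.0]]
contact_force: [-0.2, 0.1, -0.6]
finger_gap: 0.587
clk 12.7 tcp [0.6514 0.0648 0.0438] units [-0.01  0.02 -0.05] F [-0.2  0.1 -0.6] gap 0.587
turn units [-0.012 -0.021 -0.009]
```

View pics/s7.png

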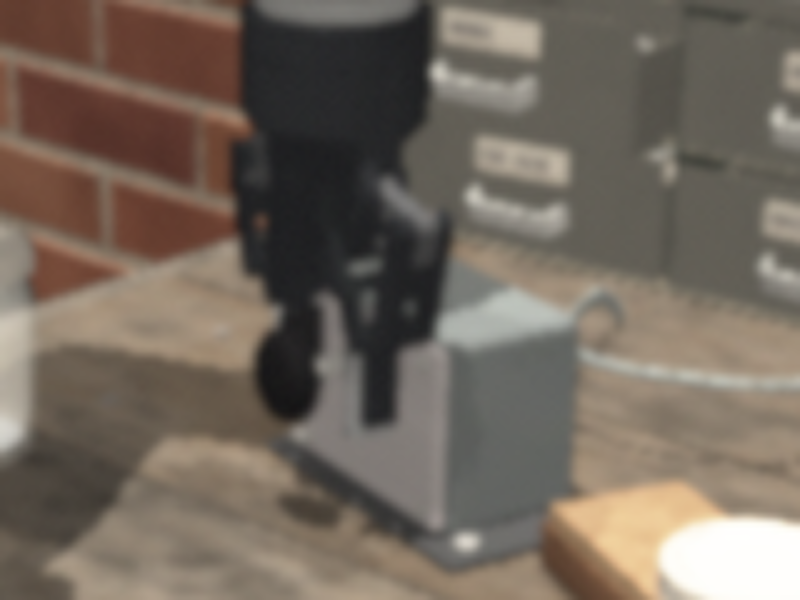

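View pics/t7.png

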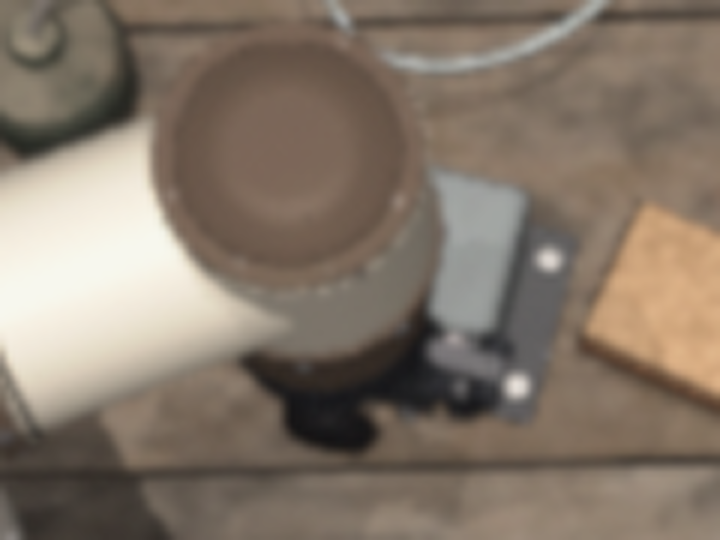

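The right finger stands between the panel and the head at crop (380,390), and no force registers. I'll close loosely round the stem.

```bash
python3 -m handwheel '[[[0,0,0],[0,0,0],42],[[0,0,0],[0,0,0],36],[[0,0,0],[0,0,0],30],[[0,0,0],[0,0,0],30]]' 20
python3 -m handwheel '[[[0,0,0],[0,0,0],24],[[0,0,0],[0,0,0],20],[[0,0,0],[0,0,0],20],[[0,0,0],[0,0,0],20]]'
```

```text
clock: 13.2
tcp_pos: [0.6522, 0.065, 0.0453]
tcp_rot: [[-0.963, 0.271, 0.0], [0.271, 0.963, 0.0], [-0.0, 0.0, -1.0]]
contact_force: [0.1, -0.3, -0.0]
finger_gap: 0.351
clock: 13.6
tcp_pos: [0.6521, 0.065, 0.0451]
tcp_rot: [[-0.963, 0.271, 0.0], [0.271, 0.963, 0.0], [-0.0, 0.0, -1.0]]
contact_force: [-0.3, -1.2, -0.3]
finger_gap: 0.236
```

The fingers reached 20 mm freely. Now the pull along tool +x, in small steps.

```bash
python3 -c "
from h import *
print(r.state()['tcp_pos']@X)"
cat > st.py <<'E'
from h import *
s=r.state();print("s mm",round(1e3*float(s['tcp_pos']@X),1),"lat",round(1e3*float(s['tcp_pos']@Y),1),"Fx(tool)",round(float(s['contact_force']@X),1),"Fy",round(float(s['contact_force']@Y),1),"Fz",round(s['contact_force'][2],1),"clk",round(s['clock'],2))
E
for k in 1 2; do :; done
python3 -m handwheel '[[[0.08,0,0],[0,0,0],20],[[0.08,0,0],[0,0,0],20],[[0,0,0],[0,0,0],20]]' >/dev/null; python3 st.py
python3 -m handwheel '[[[0.08,0,0],[0,0,0],20],[[0.08,0,0],[0,0,0],20],[[0,0,0],[0,0,0],20]]'>/dev/null; python3 st.py
python3 -m handwheel '[[[0.08,0,0],[0,0,0],20],[[0.08,0,0],[0,0,0],20],[[0,0,0],[0,0,0],20]]'>/dev/null; python3 st.py
```

```text
-0.610382212862697
s mm -606.0 lat 238.7 Fx(tool) -0.4 Fy -0.3 Fz 0.4 clk 13.9
s mm -604.8 lat 238.9 Fx(tool) -7.8 Fy -1.4 Fz -4.9 clk 14.2
s mm -601.7 lat 238.9 Fx(tool) -10.5 Fy -2.5 Fz -5.6 clk 14.5
```

```bash
python3 -m handwheel '[[[0.08,0,0],[0,0,0],20],[[0.08,0,0],[0,0,0],20],[[0,0,0],[0,0,0],20]]' >/dev/null; python3 st.py
python3 -m handwheel '[[[0.08,0,0],[0,0,0],20],[[0.08,0,0],[0,0,0],20],[[0,0,0],[0,0,0],20]]'>/dev/null; python3 st.py
python3 -m handwheel '[[[0.08,0,0],[0,0,0],20],[[0.08,0,0],[0,0,0],20],[[0,0,0],[0,0,0],20]]'>/dev/null; python3 st.py
python3 -m handwheel '[[[0.08,0,0],[0,0,0],20],[[0.08,0,0],[0,0,0],20],[[0,0,0],[0,0,0],20]]'>/dev/null; python3 st.py
python3 -m handwheel '[[[0.08,0,0],[0,0,0],20],[[0.08,0,0],[0,0,0],20],[[0,0,0],[0,0,0],20]]'>/dev/null; python3 st.py
```

```text
s mm -597.8 lat 238.9 Fx(tool) -9.7 Fy -2.4 Fz -5.2 clk 14.8
s mm -593.1 lat 238.9 Fx(tool) -7.0 Fy -1.0 Fz -4.2 clk 15.1
s mm -587.4 lat 238.8 Fx(tool) -3.1 Fy 0.1 Fz -0.9 clk 15.4
s mm -581.2 lat 238.5 Fx(tool) -0.7 Fy 0.5 Fz -1.3 clk 15.7
s mm -577.8 lat 238.6 Fx(tool) -0.2 Fy -0.2 Fz -0.7 clk 16.0
```

```bash
python3 -m handwheel '[[[0.06,0,0],[0,0,0],20],[[0.06,0,0],[0,0,0],20],[[0,0,0],[0,0,0],20]]' >/dev/null; python3 st.py
python3 -m handwheel '[[[0.06,0,0],[0,0,0],20],[[0,0,0],[0,0,0],20]]'>/dev/null; python3 st.py
python3 -m handwheel '[[[0.06,0,0],[0,0,0],20],[[0,0,0],[0,0,0],20]]'>/dev/null; python3 st.py
python3 -m handwheel '[[[0.06,0,0],[0,0,0],20],[[0,0,0],[0,0,0],20]]'>/dev/null; python3 st.py
```

```text
s mm -575.1 lat 238.6 Fx(tool) 0.5 Fy -0.7 Fz 0.1 clk 16.3
s mm -573.7 lat 238.6 Fx(tool) 0.0 Fy 1.0 Fz -0.0 clk 16.5
s mm -572.3 lat 238.7 Fx(tool) 0.2 Fy -0.2 Fz -0.1 clk 16.7
s mm -570.9 lat 238.7 Fx(tool) -0.5 Fy -0.1 Fz -0.7 clk 16.9
```

```bash
python3 -m handwheel '[[[0.06,0,0],[0,0,0],20],[[0,0,0],[0,0,0],20]]'>/dev/null; python3 st.py
python3 -m handwheel '[[[0.06,0,0],[0,0,0],20],[[0,0,0],[0,0,0],20]]'>/dev/null; python3 st.py
python3 -m handwheel '[[[0.06,0,0],[0,0,0],20],[[0,0,0],[0,0,0],20]]'>/dev/null; python3 st.py
python3 - <<'E'
from h import *
s=r.camera("scene");crop(s,200,110,160,120,5,"pics/s8.png")
E
```

```text
s mm -569.5 lat 238.7 Fx(tool) -1.5 Fy -1.0 Fz -0.8 clk 17.1
s mm -568.1 lat 238.7 Fx(tool) -2.5 Fy -0.4 Fz -1.0 clk 17.3
s mm -566.7 lat 238.8 Fx(tool) -3.4 Fy -1.2 Fz -2.2 clk 17.5
```

View pics/s8.png

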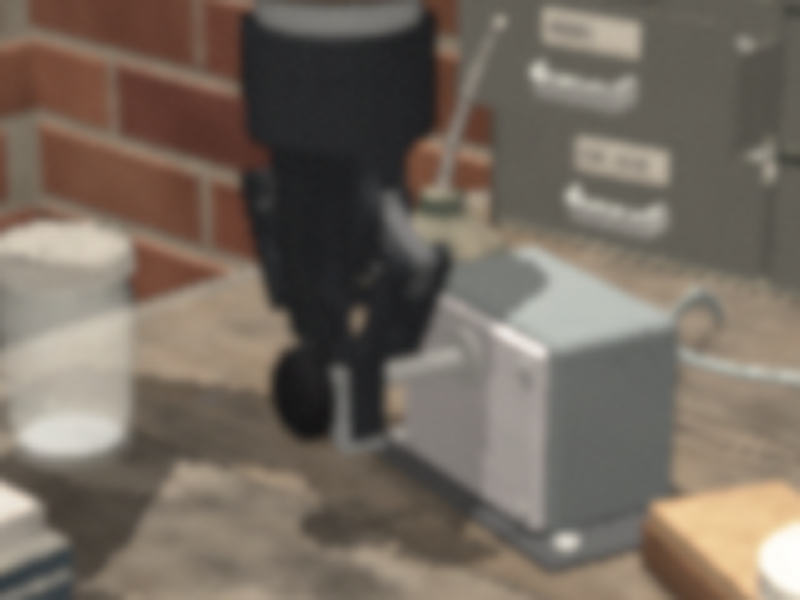

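The fingers still hook the head, which stands well out on a long stem. I'll keep going until it's firm.

```bash
python3 -m handwheel '[[[0.06,0,0],[0,0,0],20],[[0,0,0],[0,0,0],20]]'>/dev/null; python3 st.py
python3 -m handwheel '[[[0.06,0,0],[0,0,0],20],[[0,0,0],[0,0,0],20]]'>/dev/null; python3 st.py
python3 -m handwheel '[[[0.06,0,0],[0,0,0],20],[[0,0,0],[0,0,0],20]]'>/dev/null; python3 st.py
python3 -m handwheel '[[[0.06,0,0],[0,0,0],20],[[0,0,0],[0,0,0],20]]'>/dev/null; python3 st.py
python3 -m handwheel '[[[0.06,0,0],[0,0,0],20],[[0,0,0],[0,0,0],20]]'>/dev/null; python3 st.py
```

```text
s mm -565.2 lat 238.8 Fx(tool) -4.2 Fy -0.6 Fz -1.6 clk 17.75
s mm -563.9 lat 238.8 Fx(tool) -5.1 Fy -0.7 Fz -2.2 clk 17.95
s mm -563.8 lat 238.9 Fx(tool) -9.4 Fy -1.8 Fz -5.3 clk 18.15
s mm -563.7 lat 238.9 Fx(tool) -13.5 Fy -3.8 Fz -6.8 clk 18.35
s mm -563.6 lat 239.0 Fx(tool) -17.3 Fy -5.3 Fz -10.0 clk 18.55
```

It came up firm at 41.7 mm of travel: the force went from 5 to 17 N over 0.2 mm, well under 28 N. Now I relax, open the fingers and lift clear.

```bash
python3 -m handwheel '[[[-0.12,0,0],[0,0,0],20],[[-0.12,0,0],[0,0,0],20],[[-0.1,0,0],[0,0,0],20],[[0,0,0],[0,0,0],20]]'>/dev/null; python3 st.py
python3 -m handwheel '[[[0,0,0],[0,0,0],30],[[0,0,0],[0,0,0],40],[[0,0,0],[0,0,0],52],[[0,0,0],[0,0,0],52]]'>/dev/null; python3 st.py
python3 -m handwheel '[[[0,0,-0.4],[0,0,0],52],[[0,0,-0.8],[0,0,0],52],[[0,0,-1],[0,0,0],52],[[0,0,-0.6],[0,0,0],52],[[0,0,-0.2],[0,0,0],52],[[0,0,0],[0,0,0],52],[[0,0,0],[0,0,0],40],[[0,0,0],[0,0,0],20],[[0,0,0],[0,0,0],0],[[0,0,0],[0,0,0],0],[[0,0,0],[0,0,0],0]]'
python3 - <<'E'
from h import *
s=r.camera("scene");crop(s,200,110,160,120,5,"pics/s9.png")
E
python3 st.py
```

```text
s mm -566.7 lat 238.6 Fx(tool) -0.6 Fy -0.3 Fz -0.0 clk 18.95
s mm -567.2 lat 238.7 Fx(tool) 0.6 Fy -0.6 Fz 0.6 clk 19.35
clock: 20.45
tcp_pos: [0.6106, 0.0766, 0.1197]
tcp_rot: [[-0.963, 0.271, -0.001], [0.271, 0.963, -0.0], [0.001, -0.0, -1.0]]
contact_force: [0.3, 0.8, -0.4]
finger_gap: -0.002
s mm -567.3 lat 238.7 Fx(tool) 1.0 Fy -0.1 Fz -0.1 clk 20.5
```

View pics/s9.png

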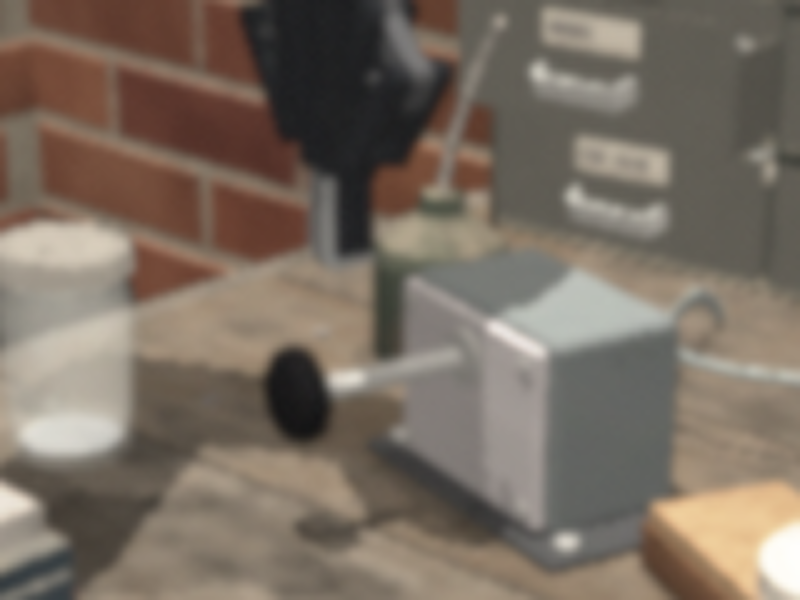

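The knob stands out alone with its stem fully exposed, head at crop (298,392), and nothing touches it. The shut fingers now go to the front of the knob.

```bash
python3 -m handwheel '[[[0.4,0,0],[0,0,0],0],[[0.7,0,0],[0,0,0],0],[[0.7,0,0],[0,0,0],0],[[0.4,0,0],[0,0,0],0],[[0.1,0,0],[0,0,0],0],[[0,0,0.3],[0,0,0],0],[[0,0,0.7],[0,0,0],0],[[0,0,0.8],[0,0,0],0],[[0,0,0.7],[0,0,0],0],[[0,0,0.25],[0,0,0],0],[[0,0,0],[0,0,0],0]]'
python3 st.py
python3 - <<'E'
from h import *
s=r.camera("scene");crop(s,180,110,160,120,5,"pics/s10.png")
E
```

```text
clock: 21.6
tcp_pos: [0.5551, 0.0918, 0.05]
tcp_rot: [[-0.963, 0.271, -0.002], [0.271, 0.963, -0.001], [0.002, -0.002, -1.0]]
contact_force: [-0.2, -0.7, 0.5]
finger_gap: -0.001
s mm -509.8 lat 238.3 Fx(tool) -0.0 Fy -0.7 Fz 0.5 clk 21.6
```

View pics/s10.png

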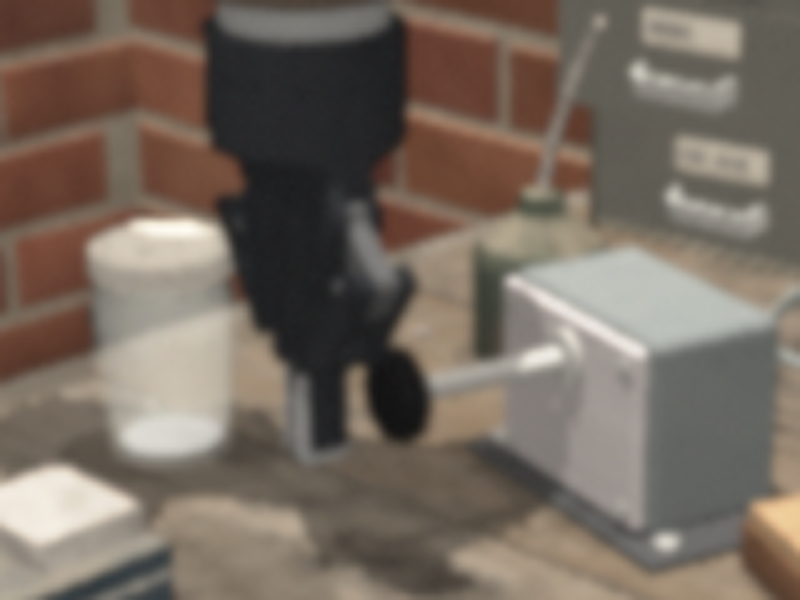

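The shut fingers are in front of the face with about 15 mm to go. Push in.

```bash
python3 -m handwheel '[[[-0.2,0.01,0],[0,0,0],0],[[-0.2,0,0],[0,0,0],0],[[-0.1,0,0],[0,0,0],0],[[0,0,0],[0,0,0],0]]'>/dev/null; python3 st.py
python3 -m handwheel '[[[-0.08,0,0],[0,0,0],0],[[-0.08,0,0],[0,0,0],0],[[0,0,0],[0,0,0],0]]'>/dev/null; python3 st.py
python3 -m handwheel '[[[-0.08,0,0],[0,0,0],0],[[-0.08,0,0],[0,0,0],0],[[0,0,0],[0,0,0],0]]'>/dev/null; python3 st.py
python3 -m handwheel '[[[-0.08,0,0],[0,0,0],0],[[-0.08,0,0],[0,0,0],0],[[0,0,0],[0,0,0],0]]'>/dev/null; python3 st.py
python3 -m handwheel '[[[-0.08,0,0],[0,0,0],0],[[-0.08,0,0],[0,0,0],0],[[0,0,0],[0,0,0],0]]'>/dev/null; python3 st.py
```

```text
s mm -523.1 lat 239.1 Fx(tool) 0.6 Fy -0.4 Fz -0.0 clk 22.05
s mm -526.2 lat 238.8 Fx(tool) 0.2 Fy 0.6 Fz 0.1 clk 22.35
s mm -529.4 lat 238.7 Fx(tool) 3.6 Fy 0.8 Fz 2.4 clk 22.65
s mm -532.8 lat 238.7 Fx(tool) 6.0 Fy 1.2 Fz 4.9 clk 22.95
s mm -536.2 lat 238.7 Fx(tool) 9.1 Fy 1.9 Fz 4.8 clk 23.25
```

```bash
python3 -m handwheel '[[[-0.08,0,0],[0,0,0],0],[[-0.08,0,0],[0,0,0],0],[[0,0,0],[0,0,0],0]]'>/dev/null; python3 st.py
python3 -m handwheel '[[[-0.08,0,0],[0,0,0],0],[[-0.08,0,0],[0,0,0],0],[[0,0,0],[0,0,0],0]]'>/dev/null; python3 st.py
python3 -m handwheel '[[[-0.08,0,0],[0,0,0],0],[[-0.08,0,0],[0,0,0],0],[[0,0,0],[0,0,0],0]]'>/dev/null; python3 st.py
python3 -m handwheel '[[[-0.08,0,0],[0,0,0],0],[[-0.08,0,0],[0,0,0],0],[[0,0,0],[0,0,0],0]]'>/dev/null; python3 st.py
python3 -m handwheel '[[[-0.08,0,0],[0,0,0],0],[[-0.08,0,0],[0,0,0],0],[[0,0,0],[0,0,0],0]]'>/dev/null; python3 st.py
python3 -m handwheel '[[[-0.08,0,0],[0,0,0],0],[[-0.08,0,0],[0,0,0],0],[[0,0,0],[0,0,0],0]]'>/dev/null; python3 st.py
```

```text
s mm -539.8 lat 238.6 Fx(tool) 9.9 Fy 2.7 Fz 4.6 clk 23.55
s mm -543.8 lat 238.6 Fx(tool) 9.8 Fy 2.7 Fz 5.6 clk 23.85
s mm -548.4 lat 238.7 Fx(tool) 7.2 Fy 1.8 Fz 4.1 clk 24.15
s mm -554.0 lat 238.7 Fx(tool) 2.7 Fy -0.6 Fz 0.6 clk 24.45
s mm -559.6 lat 239.2 Fx(tool) 0.4 Fy -0.2 Fz -0.0 clk 24.75
s mm -562.9 lat 239.1 Fx(tool) 0.6 Fy -1.2 Fz 0.0 clk 25.05
```

```bash
python3 -m handwheel '[[[-0.06,0,0],[0,0,0],0],[[0,0,0],[0,0,0],0]]'>/dev/null; python3 st.py
python3 -m handwheel '[[[-0.06,0,0],[0,0,0],0],[[0,0,0],[0,0,0],0]]'>/dev/null; python3 st.py
python3 -m handwheel '[[[-0.06,0,0],[0,0,0],0],[[0,0,0],[0,0,0],0]]'>/dev/null; python3 st.py
python3 -m handwheel '[[[-0.06,0,0],[0,0,0],0],[[0,0,0],[0,0,0],0]]'>/dev/null; python3 st.py
python3 -m handwheel '[[[-0.06,0,0],[0,0,0],0],[[0,0,0],[0,0,0],0]]'>/dev/null; python3 st.py
```

```text
s mm -564.1 lat 239.0 Fx(tool) 0.5 Fy 0.4 Fz -0.4 clk 25.25
s mm -565.5 lat 239.0 Fx(tool) -0.5 Fy 0.1 Fz 0.0 clk 25.45
s mm -567.1 lat 239.0 Fx(tool) -0.5 Fy 0.1 Fz 0.1 clk 25.65
s mm -567.3 lat 238.7 Fx(tool) 3.8 Fy 1.1 Fz 1.7 clk 25.85
s mm -567.3 lat 238.7 Fx(tool) 9.1 Fy 2.1 Fz 4.3 clk 26.05
```

```bash
python3 -m handwheel '[[[-0.06,0,0],[0,0,0],0],[[0,0,0],[0,0,0],0]]'>/dev/null; python3 st.py
python3 -m handwheel '[[[-0.05,0,0],[0,0,0],0],[[0,0,0],[0,0,0],0]]'>/dev/null; python3 st.py
```

```text
s mm -567.3 lat 238.6 Fx(tool) 13.0 Fy 2.9 Fz 7.8 clk 26.25
s mm -567.3 lat 238.5 Fx(tool) 16.9 Fy 3.5 Fz 8.6 clk 26.45
```

It's firm at home: the position held at -567.3 mm (predicted -567.5) while the force rose to 17 N. Now I back off, rise, swing away and check.

```bash
python3 -m handwheel '[[[0.2,0,0],[0,0,0],0],[[0.4,0,0],[0,0,0],0],[[0.6,0,0],[0,0,0],0],[[0.5,0,-0.3],[0,0,0],0],[[0,0,-0.8],[0,0,0],0],[[0,0,-1],[0,0,0],0],[[0,0,-1],[0,0,0],0],[[0,0,-1],[0,0,0],0],[[0,0,-1],[0,0,0],0],[[0,-0.8,-0.5],[0,0,0],0],[[0,-1,0],[0,0,0],0],[[0,-1,0],[0,0,0],0],[[0,-1,0],[0,0,0],0],[[0,-1,0],[0,0,0],0],[[0,-1,0],[0,0,0],0],[[0,-1,0],[0,0,0],0],[[0,-1,0],[0,0,0],0],[[0,-0.5,0],[0,0,0],0],[[0,0,0],[0,0,0],0]]'
python3 - <<'E'
from h import *
c=r.camera("top");crop(c,170,90,200,150,4,"pics/t11.png")
s=r.camera("scene");crop(s,160,90,200,150,4,"pics/s11.png")
def dark(c,x0,y0,x1,y1,t):
    g=c["pixels"][y0:y1,x0:x1].max(2)<t
    n,l,st,ce=cv2.connectedComponentsWithStats(g.astype(np.uint8),connectivity=4)
    i=1+np.argmax(st[1:,4]);return ce[i]+[x0,y0]
print("knob",dark(c,250,165,285,190,60),dark(s,265,165,295,200,60))
m=(c["pixels"][180:230,180:240].min(2)>200).astype(np.uint8)
n,l,st,ce=cv2.connectedComponentsWithStats(m);i=1+np.argmax(st[1:,4]);p=onz(c,*(ce[i]+[180,180]),.097);print("jar",st[i],p,"offline",(p@Y)-.2386)
E
```

```text
clock: 28.35
tcp_pos: [0.5177, -0.1144, 0.1913]
tcp_rot: [[-0.962, 0.273, -0.0], [0.273, 0.962, -0.0], [0.0, -0.0, -1.0]]
contact_force: [-0.7, -0.5, 0.5]
finger_gap: -0.004
knob [263.57333333 180.05333333] [276.87261146 184.01910828]
jar [  4   4  26  26 558] [0.59116517 0.22810798 0.097     ] offline 0.14068257795653308
```

View pics/t11.png

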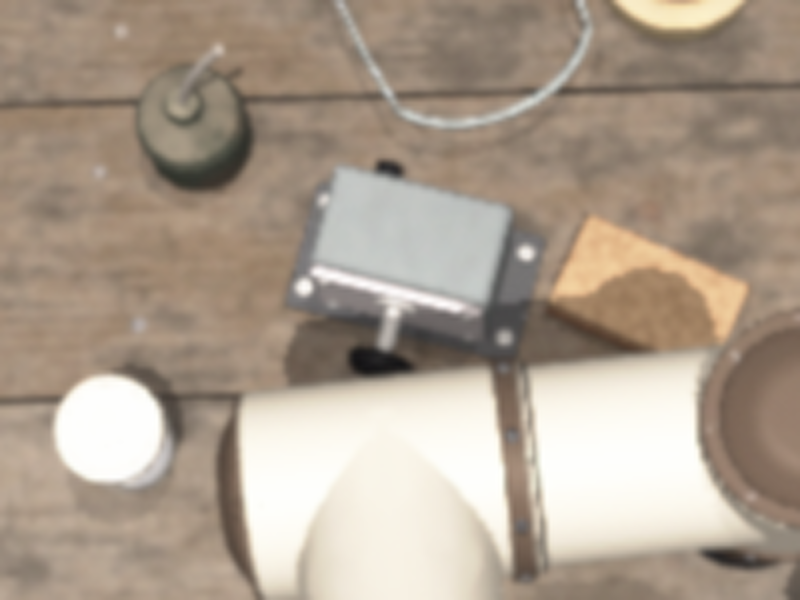

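View pics/s11.png

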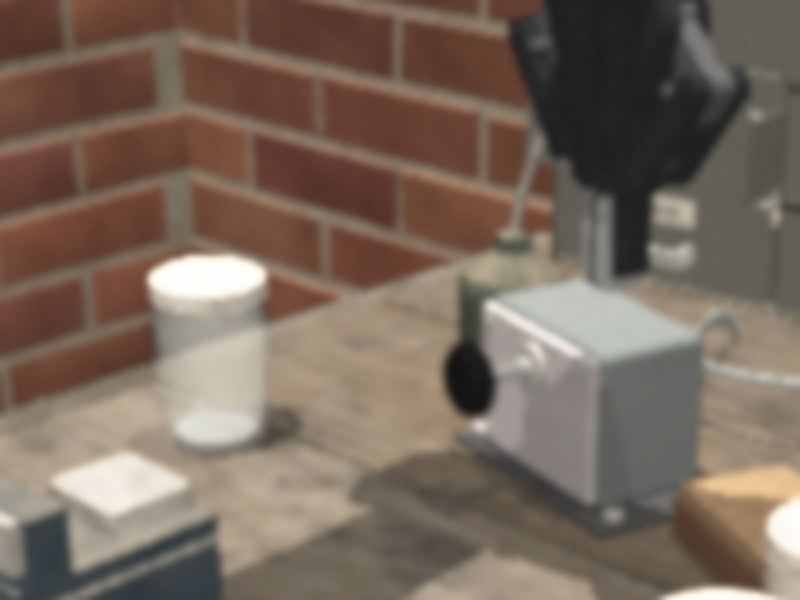

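The jar stands upright at top crop (112,430), 14.1 cm off the knob line. The knob is back at its home pixel (scene 276.9,184.0, against 276.8,184.1 at the start). The oil can and block are unmoved and the robot is clear of everything. Handing in.

```bash
python3 -c "
from workcell import r
print(r.close_job())"
```

```text
the job is handed in; nothing more can be done
None
```

The switch check is done and handed in at about 28 s of the 66 s allowed. No verdict was reported.

- **Jar:** I gripped it from above and set it upright to the left. The last top view puts it 14.1 cm off the knob line.
- **Pull:** I hooked the fingers behind the knob and pulled until it came up firm about 41.7 mm out. I stopped at about 17 N along the knob; the limit is 28 N. I then opened the fingers and lifted clear, and a picture showed the knob standing out by itself.
- **Push home:** The shut fingers pushed the knob in to a rigid stop within 0.2 mm of the predicted home position. I stopped at about 17 N again.
- **Last checks:** In the scene view the knob is within 0.1 pixel of its starting place. In the top view it reads about 1 pixel off, where the arm and its shadow come close to it. The oil can and sanding block look unmoved, though part of the block was hidden by the arm in the top view. The robot was clear of everything and the wrist force read about zero.

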